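Swap out a push-to-release cartridge from the board test fixture

TASK

Take the cartridge with the single round disc on its top out of the grey test fixture. First pull the round knob on the air valve up until it clicks out, then press that cartridge down until its latch lets go and it springs up, pull it out, and stand it upright on the floor of the metal returns tray beside the old cartridge. Finally push the knob fully back in; leave the other two cartridges latched and do not disturb the other things.

Things in the scene. Friction and masses are not known exactly. Their poses are not given: they have to be found in the camera images.
- fixture: Fixed grey plastic block, 210 (its x) x 230 (its y) mm, top face 83 mm above the table; origin at the centre of its underside, z up. Three equal slots in a row along its y hold one upright cartridge each. A low board and two small clamps (up to 22 mm above the top face) lie at x = +25 to +98 mm. While latched, a cartridge cannot be pulled out.
- slot_mid (a point): Centre of the middle slot's mouth, on the fixture's top face (fixture x = -45, y = 0 mm). Latched: the cartridge's underside is about 21 mm above the table, its mark's top 13 mm above the top face (it leans a degree or two). Pushing it straight down about 6 mm trips the latch; the rigid stop is at 10 mm (push to the stop). The push takes 6 to 8 N, so a force stop below 10 N would halt too early.
- slot_left (a point): The same for the slot at fixture y = +62 mm. After the push ends, a damped spring lifts the cartridge 25 mm above its latched height in about 0.5 s; it stays there (underside 46 mm above the table), its mark's top 38 mm above the fixture's top face and 37 mm of it still in the slot. It does not latch again.
- slot_right (a point): The same for the slot at fixture y = -62 mm. A released cartridge draws straight up with light friction; clearance in the slot is 0.7 mm a side.
- mast_top (a point): Top of the fixture's sensor mast, 26 mm across, 203 mm above the table, at fixture x = +92, y = -102 mm.
- cart_disc: Black cartridge, 46 (x) x 24 (y) x 70 mm high, 0.1 kg, origin under its centre, axes as the fixture's. A 10 mm wide lug sticks out 9 mm from its +x face, 48 to 54 mm up. On its top, in the middle, a single round aluminium disc 22 mm across and 5 mm high (its top is 75 mm above the underside). This is the one to take out. It starts latched in any of the three slots.
- cart_rib: Black cartridge, 46 (x) x 24 (y) x 70 mm high, 0.1 kg, origin under its centre, axes as the fixture's. A 10 mm wide lug sticks out 9 mm from its +x face, 48 to 54 mm up. On its top an aluminium bar 40 mm long (x) and 8 mm wide, 5 mm high. Stays latched in the fixture.
- cart_studs: Black cartridge, 46 (x) x 24 (y) x 70 mm high, 0.1 kg, origin under its centre, axes as the fixture's. A 10 mm wide lug sticks out 9 mm from its +x face, 48 to 54 mm up. On its top, of aluminium, two small round studs and a small square pad between them in a row, 5 mm high. Stays latched in the fixture.
- valve: Fixed aluminium block 90 (x) x 64 (y) x 48 mm high with the pull knob on its top, two brass pipe stubs on its -x side; origin at the centre of its underside. It may be on the left or right of the fixture (the tray is on the other side), at any yaw.
- knob (a joint): Travel of the pull knob straight up, m: 0 fully pushed in, 0.016 clicked out, rigid stops at both. An over-centre detent holds it at either end: it takes about 6 N to start it, and past half way it snaps to the other end by itself.
- knob_grip (a point): Middle of the knob's head, on its vertical axis: a round black head 30 mm across and 16 mm high on a thin 10 mm stem, standing over the middle of the valve. The head's top is 8 mm above this point. Pushed in, this point is 82 mm above the table and there are 20 mm free between head and a 22 mm collar beneath it.
- tray: Fixed open aluminium tray, 180 (x) x 130 (y) x 35 mm high, walls and floor 4 mm; origin at the centre of its underside, at any yaw. The old cartridge lies in its +x half; the -x half is free.
- spent: Old cartridge of the same size and look lying on its broad side in the tray; origin at the middle of the lower broad face, its long side (75 mm) along its y, 46 mm along its x plus the lug, 24 mm thick.
- bottle: White plastic bottle, 34 mm across, 105 mm high, standing close beside the valve; origin at the middle of its base.
- relay: Small brass-coloured block 28 x 20 x 16 mm lying on the board on the fixture; origin under its centre.
- driver: Black-handled screwdriver 170 mm long lying on the table, far to the left; origin under its middle.
- spool: Copper-coloured ring 64 mm across, 24 mm high, lying at the far left; origin under its centre.
- man0: Black draughtsman 25 mm across, 8 mm high, on the draughts board at the far right; origin under its centre.
- man1: As man0, but white.
- jar: Aluminium can 36 mm across, 95 mm high, with a paper label, standing close outside the tray, beside its free half; origin at the middle of its base.

How it is judged:
By the outcome, as a careful person would: the job done as asked, in the order asked, and still so for the second after the job is handed in, with the robot touching nothing.
It also fails if it takes over 72 s, if anything falls off the work surface, if the arm or the gripper's body presses on something with over 40 N, if the wrist force passes 120 N, or if a joint passes its speed limit or range.

ROBOT

A 7-joint arm with a two-finger parallel gripper is mounted at the origin on the work surface. World frame = base frame: x ahead of the robot, y to its left, z up, the work surface at z = 0. Lengths are in mm, angles in rad, forces in N, time in s.
With the tool pointing down it reaches from about 400 to 875 mm from the base axis. Payload 4.4 kg.
Tool frame: the origin (TCP) lies at the very end of the fingers, on their centre line; the grasp point (between the pads) lies 19 mm behind it; z points along the fingers, x is the direction in which the jaws open and shut, and the axes are right-handed (so a half turn about z gives the same grasp; the last joint's range is limited). The gripper opens to 85 mm and grips with 20 to 120 N. Pads are 22 mm wide; open, the fingers measure 114 mm over their backs; the gripper's body (76 mm by 85 mm) begins 54 mm behind the grasp point. The pads swing forward as they close: fully open they stand 13 mm farther back than shut.
Start: joints at [1.273, 0.628, 0.038, 1.517, -0.027, 0.996, -0.02], TCP at [149.353, -632.623, 198.913] pointing down, gripper open.
Joint ranges: [-3.06, 3.06], [-0.37, 2.12], [-1.25, 1.32], [0.18, 2.47], [-1.1, 4.24], [0.23, 1.98], [-2.94, 2.94]. Speed limits (rad/s): [2.57, 2.57, 3.14, 3.14, 3.14, 3.14, 3.14].

INTERFACE

Orientations are given as [roll, pitch, yaw] about the fixed x, y, z axes, in that order (R = Rz(yaw) Ry(pitch) Rx(roll)).
In Python, from cell import ctrl, get_image, job, models gives the robot as it stands.
- The arm moves only by the tool move_arm, never from a script. Its argument "moves" is a list that holds one entry, the list of rows, each a list of 6 numbers: the shift along the tool's x, y, z in m, then the turn, a rotation vector about the tool's x, y, z in rad. A call has 1 to 20 rows; each row is the pose to reach, as a shift and turn from the pose commanded when the call began, along the tool's axes at that moment; what a row does not reach only later rows make up. A row lasts 1/8 s, in which the tool goes at most 62.5 mm and 10.7 degrees, less where a joint would pass 70% of its speed; a pose out of reach is approached as far as the arm can. A call with a gripper value outside its range is refused whole. "jaw" is the opening, from 0 (shut) to 1 (fully open), set as the call begins (left out, the last holds). The fingers move at their own pace and stop on an object; the grip force is fixed at half the most. Time passes only in rows, so rows that repeat a pose let the fingers close. It gives the time, the measured TCP pose, the force and the opening at its end, in the units of the state.
- ctrl.read_state(): the state, without advancing time (a new reading comes with each control period).
- get_image(name): name is "scene" or "top"; returns a dict with "color" (480x640x3 uint8, blue, green, red), "fov_y" (degrees; the focal length in pixels is half the picture's height over the tangent of half this angle, whatever the lens; pixels are square), "cx", "cy" (the principal point, pixels), "k1" (the pictures are not rectified: a ray, as slopes to the right and down, at radius r is drawn at 1 + k1 r^2 times it, then the intrinsics apply), "origin" and "orientation" of the camera in the world. Camera axes: x right, y up, looking along -z (the intrinsics and any distortion apply to the point x, -y, -z); pixel columns grow to the right and rows downward; lengths in mm; the calibration is good to about 2 mm. A picture is of the moment at which its call begins. There is no depth.
- job.finish_job(): hands the job in, once; it reports no verdict.
Trained networks look in the newest picture that a camera, given by its name, has taken for a name from the list of things; names that differ only in an ending like _2 or _b are one class to them, and where a whole thing is asked for, a point or a joint stands for the part that bears it (a point fixed in the world has none). Each returns a list of dicts, best first, with "score" (0 to 1); they miss things now and then, are a little off and sometimes report something else, mostly with a low value. They report only what shows in the picture. A call takes as long as a camera call.
- models.cut_out(camera, thing): "pixels" (480x640 bool, what is visible of it) and "uv" ([column, row] in pixels, amid what is visible of it).
- models.place_of(camera, thing): "uv" ([column, row] in pixels: a listed point, or the origin of a listed thing).
The state is a dict: "clock": time; "qpos": joint angles; "qd": joint speeds; "tau": joint torques, N m; "eef_pos": TCP position; "tool_rot": TCP orientation; "force": force on the tool from outside, world axes, zero at the start; "torque": the same for the moment, N m; "width": finger opening in mm.
Only numpy, scipy, OpenCV 4.12 (cv2) and the standard library are available. Lean on these libraries where they do the work, as an engineer would, in place of code of your own. Each camera call takes 0.05 s, during which the arm holds its last target.

## Working session

There is one attempt and no reset: what is moved stays moved. The work goes in short steps, Python scripts to look and compute and a tool call to move; the robot and the scene stay as the last step left them, time stands still between calls to the robot, and variables do not carry over. Pictures are saved under pics/ and viewed, and the job is handed in when it is done.

Besides the shell and the picture viewer there is one more tool, called after "Emit:" by a JSON object that holds its "op" and its "data". move_arm: Moves the arm, as the interface text tells. Its arguments: {"type":"object","properties":{"moves":{"type":"array","items":{"type":"array","items":{"type":"array","items":{"type":"number"}}}},"jaw":{"type":"number"}},"required":["moves"]}

```bash
ls; mkdir -p pics
python3 - <<'E'
from cell import ctrl,get_image,job,models
import cv2
for n in("scene","top"):
    d=get_image(n); cv2.imwrite(f"pics/{n}0.png",d["color"])
    print({k:v for k,v in d.items() if k!="color"})
print(ctrl.read_state())
E
```

```text
pics
{'fov_y': 51.09303339999387, 'cx': 317.0298784993592, 'cy': 240.81662546962428, 'k1': -0.08335972899305152, 'origin': array([1356.90723741,  277.08716173,  830.06587445]), 'orientation': array([ 0.9059745 , -0.00428769,  1.9156904 ])}
{'fov_y': 46.95007533035876, 'cx': 318.5540595682441, 'cy': 225.23339430478163, 'k1': -0.03748841406901676, 'origin': array([3.85542593e+02, 1.04144712e+00, 1.26076643e+03]), 'orientation': array([ 0.1504541 ,  0.00873847, -1.58604413])}
{'clock': 0.1, 'qpos': array([ 1.2731984 ,  0.62927453,  0.03845306,  1.51824491, -0.02699878,
        0.99631519, -0.02001236]), 'qd': array([-0.00109948,  0.00085841, -0.00077776, -0.00145807, -0.00083414,
        0.0006137 , -0.00023205]), 'tau': array([ 3.09389448e-03, -5.64539444e+01,  1.23138864e+00, -1.93975085e+01,
        1.15876616e-02,  5.38838940e-03, -2.05422474e-06]), 'eef_pos': array([ 149.20696618, -632.01553899,  198.07509633]), 'tool_rot': array([ 3.14156857e+00,  1.72360858e-03, -1.33901630e+00]), 'force': array([-0.27018577, -0.59898462,  0.30503369]), 'torque': array([ 0.02662005, -0.04905388,  0.00157101]), 'width': 85.44999051451042}
```

View pics/scene0.png

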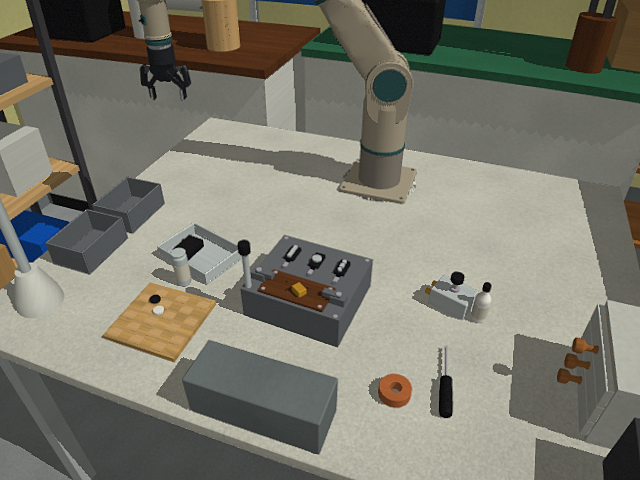

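View pics/top0.png

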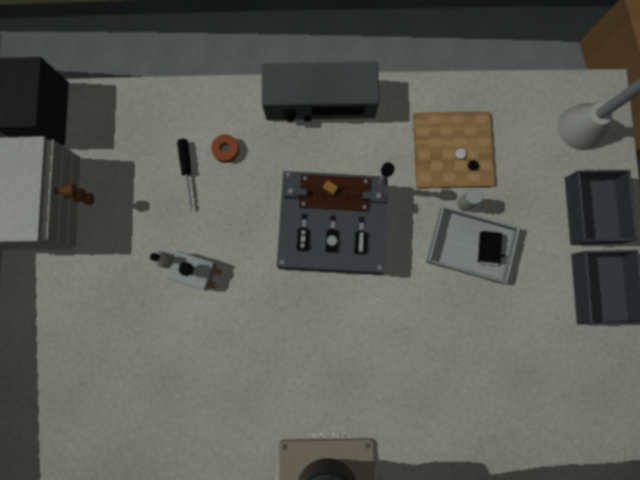

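The scene view shows the disc cartridge in the middle slot (about 317,262), the valve and bottle on the robot's left (457,292), and the tray, can and old cartridge on the right. The top view agrees: disc at (332,240), knob at (186,269), tray centre at about (475,246).

```bash
cat > h.py <<'E'
import numpy as np, cv2
from scipy.spatial.transform import Rotation as R
from cell import ctrl,get_image,job,models
class Cam:
    def __init__(s,n):
        s.n=n; s.d=get_image(n); d=s.d
        f=240/np.tan(np.radians(d["fov_y"]/2)); s.K=np.array([[f,0,d["cx"]],[0,f,d["cy"]],[0,0,1]]); s.D=np.array([d["k1"],0,0,0.])
        s.R=R.from_euler('xyz',d["orientation"]).as_matrix()@np.diag([1,-1,-1]); s.o=np.array(d["origin"])
    def ray(s,uv):
        p=cv2.undistortPoints(np.array([[uv]],float),s.K,s.D)[0,0]
        return s.R@np.array([p[0],p[1],1])
    def at(s,uv,z):
        r=s.ray(uv); return s.o+r*(z-s.o[2])/r[2]
    def proj(s,P):
        rv=s.R.T; P=np.atleast_2d(P).astype(float)
        return cv2.projectPoints(P.reshape(-1,1,3),cv2.Rodrigues(rv)[0],-rv@s.o,s.K,s.D)[0][:,0]
def tri(cs,uvs):
    A=0;b=0
    for c,u in zip(cs,uvs):
        r=c.ray(u); r/=np.linalg.norm(r); M=np.eye(3)-np.outer(r,r); A=A+M; b=b+M@c.o
    return np.linalg.solve(A,b)
E
python3 - <<'E'
from h import *
np.set_printoptions(precision=1,suppress=True)
cs=[Cam("scene"),Cam("top")]
for t in "fixture slot_mid slot_left slot_right mast_top cart_disc cart_rib cart_studs valve knob_grip tray spent bottle jar relay".split():
    o=[]
    for c in cs:
        try:
            r=models.place_of(c.n,t); o.append((r[0]["uv"],r[0]["score"]) if r else None)
        except Exception as e: o.append(None);print(e)
    print(t,o, tri(cs,[x[0] for x in o]) if all(o) else "")
for n,c in zip("st",cs):
    im=c.d["color"]
    if n=="s": crops={"fix":(230,220,390,350),"val":(415,255,505,330),"tray":(140,210,260,300)}
    else: crops={"fix":(265,155,405,285),"val":(140,235,240,305),"tray":(415,180,535,300)}
    for k,(a,b,e,f) in crops.items():
        s=min(800//(e-a),600//(f-b)); cv2.imwrite(f"pics/{n}_{k}.png",cv2.resize(im[b:f,a:e],None,fx=s,fy=s,interpolation=cv2.INTER_CUBIC)); print(n,k,s)
E
```

```text
fixture [([309.5, 298.3], 0.83), ([329.5, 228.3], 0.86)] [569.9 -18.2   0.1]
slot_mid [([317.8, 260.4], 0.91), ([334.0, 241.9], 0.71)] [526.5 -20.2  81.8]
slot_left [([342.8, 269.4], 0.91), ([300.3, 242.1], 0.61)] [529.5  47.1  76.5]
slot_right [([291.7, 252.7], 0.91), ([355.7, 243.2], 0.75)] [525.2 -75.3  87.2]
mast_top [([245.0, 241.6], 0.71), ([388.0, 167.9], 0.57)] [ 656.7 -128.4  203.9]
cart_disc [None, ([332.4, 244.7], 0.53)] 
cart_rib [None, ([358.0, 246.8], 0.83)] 
cart_studs [([289.1, 252.5], 0.75), ([303.4, 241.3], 0.72)] [547.7 -13.7 124.6]
valve [([158.9, 309.3], 0.63), ([194.8, 271.1], 0.72)] [678.6  32.8 263.3]
knob_grip [([455.7, 276.4], 0.68), ([189.0, 176.4], 0.67)] [641.8 273.7 219.9]
tray [([201.0, 256.4], 0.94), ([470.2, 244.8], 0.74)] [ 525.1 -337.1    1.5]
spent [([191.0, 250.3], 0.83), ([487.0, 244.9], 0.81)] [ 522.  -370.3   10.9]
bottle [([478.9, 318.3], 0.8), ([169.4, 262.1], 0.5)] [496.8 359.   -5.7]
jar [([184.2, 281.9], 0.71), ([332.3, 247.7], 0.66)] [ 606.2 -144.2   69. ]
relay [([298.8, 290.6], 0.6), ([356.8, 243.6], 0.46)] [533.  -71.4 -24.3]
s fix 4
s val 8
s tray 6
t fix 4
t val 8
t tray 5
```

View pics/s_fix.png

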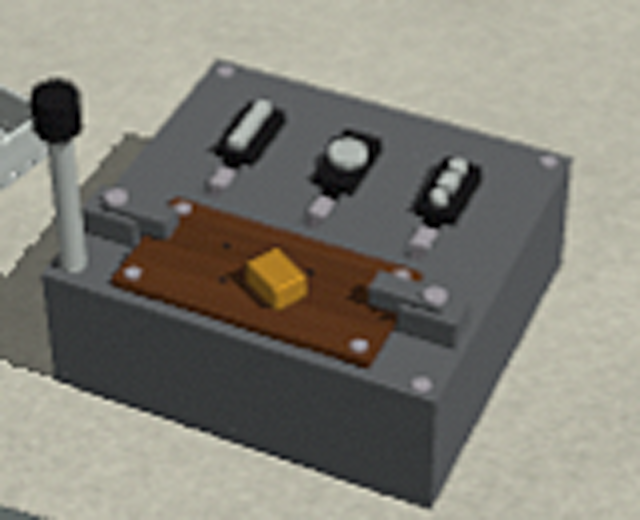

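View pics/t_fix.png

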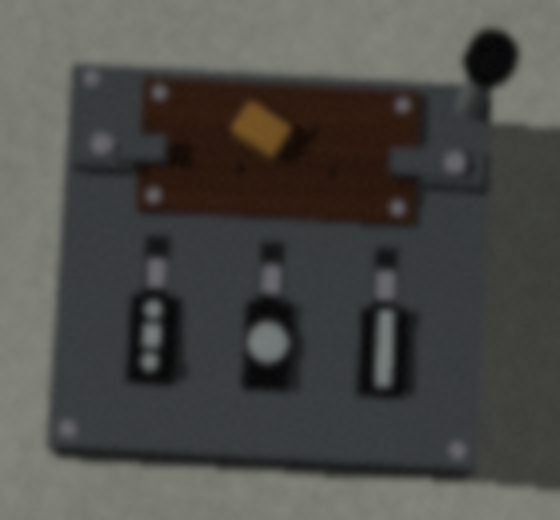

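View pics/s_val.png

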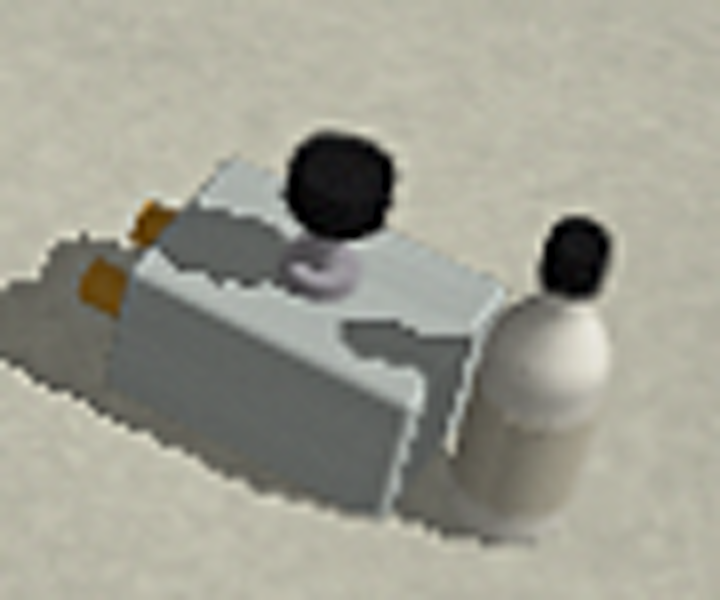

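View pics/t_val.png

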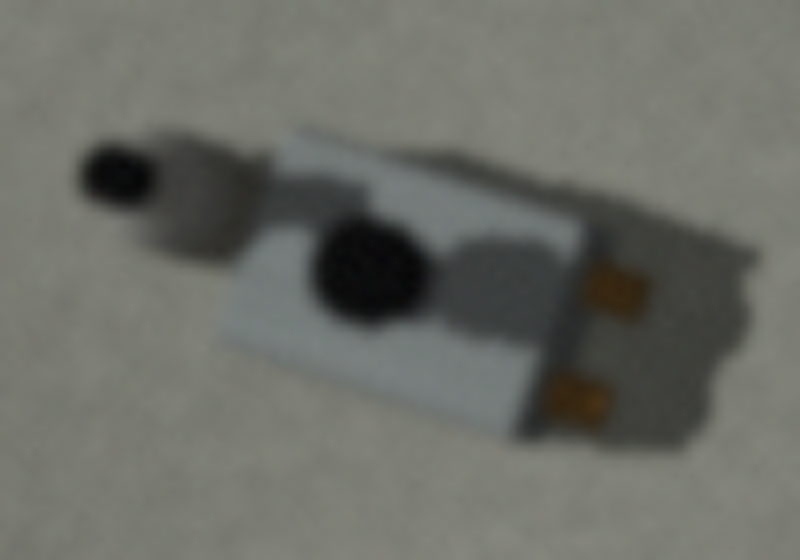

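View pics/s_tray.png

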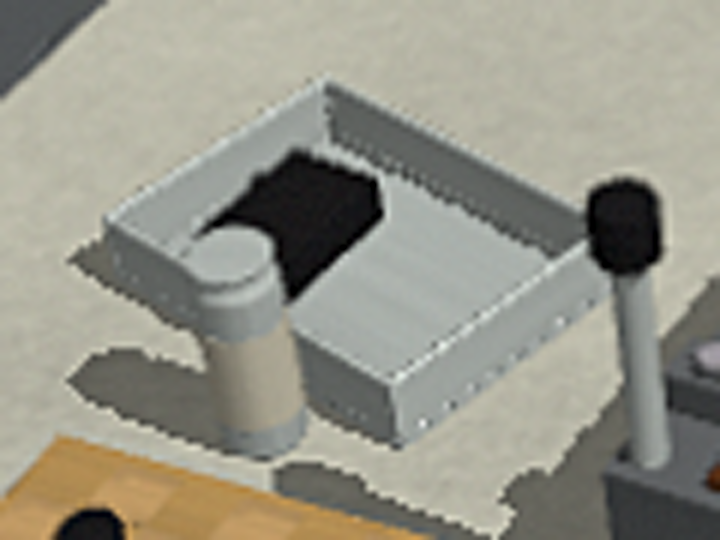

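View pics/t_tray.png

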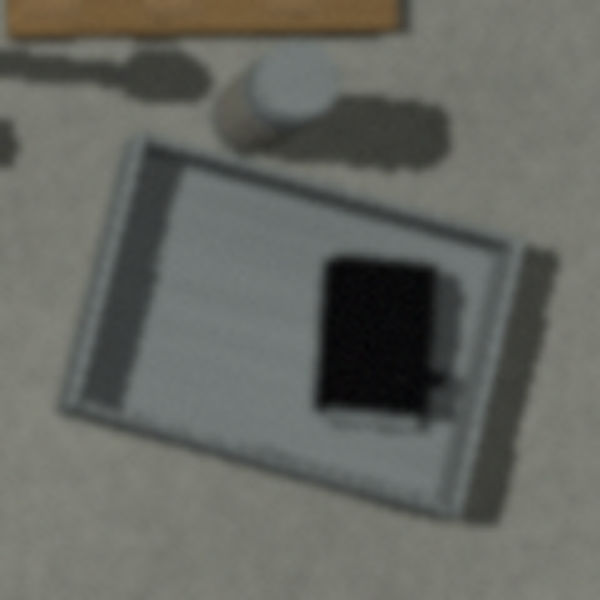

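```bash
cat > fit.py <<'E'
from h import *
from scipy.optimize import least_squares
np.set_printoptions(precision=1,suppress=True)
cs={"s":Cam("scene"),"t":Cam("top")}
off={"sfix":(230,220,4),"sval":(415,255,8),"stray":(140,210,6),"tfix":(265,155,4),"tval":(140,235,8),"ttray":(415,180,5)}
def px(n,c,p):
    a,b,s=off[c+n]; return np.array([(p[0]+.5)/s-.5+a,(p[1]+.5)/s-.5+b])
def fit(n,obs,x0):
    def P(x,l):
        c,s=np.cos(x[2]),np.sin(x[2]); return np.array([x[0]+c*l[0]-s*l[1],x[1]+s*l[0]+c*l[1],l[2]])
    def res(x): return np.concatenate([cs[c].proj(P(x,l))[0]-px(n,c,p) for c,l,p in obs])
    r=least_squares(res,x0,loss='soft_l1',x_scale=[10,10,.1])
    print(n,r.x[:2],"yaw %.4f"%r.x[2]); print((r.fun.reshape(-1,2)).tolist() and np.round(r.fun.reshape(-1,2),1).tolist())
    for c in "st":
        o=[q for q in obs if q[0]==c]
        if len(o)>1:
            rr=least_squares(lambda x:np.concatenate([cs[c].proj(P(x,l))[0]-px(n,c,p) for c,l,p in o]),x0,x_scale=[10,10,.1]); print("  ",c,rr.x[:2],"%.4f"%rr.x[2])
    return r.x,P
fx,P=fit("fix",[("t",(105,115,83),(75,65)),("t",(-105,115,83),(53,452)),("t",(-105,-115,83),(472,470)),
 ("s",(-105,-115,83),(217,60)),("s",(-105,115,83),(570,157)),("s",(105,115,83),(435,402)),("s",(105,-115,83),(45,275)),("s",(105,115,0),(432,506)),
 ("t",(-45,0,96),(268,342)),("s",(-45,0,96),(348,150)),("t",(92,-102,203),(491,55))],[570,-18,0])
print("slot_mid",P(fx,(-45,0,83)))
vx,P=fit("val",[("t",(45,-32,48),(295,130)),("t",(45,32,48),(225,345)),("t",(-45,32,48),(515,437)),("t",(-45,-32,48),(582,225)),("t",(0,0,88),(370,270)),
 ("s",(0,0,82),(340,185)),("s",(45,-32,48),(415,405)),("s",(45,32,48),(503,290)),("s",(-45,32,48),(232,158)),("s",(-45,-32,48),(138,263))],[500,295,1.4])
tx,P=fit("tray",[("t",(-90,65,35),(133,140)),("t",(90,65,35),(525,240)),("t",(90,-65,35),(455,520)),("t",(-90,-65,35),(65,410)),
 ("s",(90,-65,35),(327,80)),("s",(90,65,35),(108,218)),("s",(-90,65,35),(395,385)),("s",(-90,65,0),(398,447))],[525,-337,-1.8])
print("disc tri",tri(cs.values(),[px("fix","s",(348,152)),px("fix","t",(268,342))]))
print("knob tri",tri(cs.values(),[px("val","s",(340,185)),px("val","t",(370,270))]))
print("knob top", cs["t"].at(px("val","t",(370,270)),90), cs["s"].at(px("val","s",(340,185)),82))
print("bottle cap z105",cs["t"].at(px("val","t",(118,175)),105),cs["s"].at(px("val","s",(576,230)),105))
print("jar top z95",cs["t"].at(px("tray","t",(297,83)),95),cs["s"].at(px("tray","s",(232,255)),95))
print("spent corners z28",[cs["t"].at(px("tray","t",q),28)[:2] for q in((327,258),(437,265),(428,412),(318,405))])
E
python3 fit.py
```

```text
fix [573.6 -21.4] yaw -0.0695
[[-1.0, -0.1], [-1.8, -1.2], [1.2, 0.1], [-0.3, -0.8], [0.4, -0.5], [0.4, -0.4], [-1.1, -0.7], [-0.1, 0.5], [-0.2, 0.5], [-0.1, -0.8], [0.1, -0.7]]
   s [574.5 -20.7] -0.0687
   t [573. -22.] -0.0688
slot_mid [528.7 -18.2  83. ]
val [475.1 294.6] yaw 1.2461
[[-1.1, -1.0], [-2.2, -0.4], [-0.1, 0.7], [1.2, -0.6], [-0.8, 0.1], [-0.3, -0.3], [-0.3, 0.0], [0.9, -1.5], [-0.7, -1.4], [-1.9, 0.2]]
   s [476.5 295.8] 1.2323
   t [474.7 293.2] 1.2559
tray [ 522.4 -336.5] yaw -1.8628
[[0.3, -1.5], [-0.5, -0.0], [0.5, -0.1], [-0.2, -0.1], [0.3, -1.7], [-0.9, -0.8], [0.1, -0.3], [1.5, 0.2]]
   s [ 524.4 -335.9] -1.8683
   t [ 521.5 -336.4] -1.8594
disc tri [530.  -18.2  93.1]
knob tri [475.7 294.8  81.7]
knob top [475.2 292.3  90. ] [475.9 295.3  82. ]
bottle cap z105 [500. 356. 105.] [499.5 357.3 105. ]
jar top z95 [ 620.1 -326.9   95. ] [ 623.5 -324.7   95. ]
spent corners z28 [array([ 552.9, -354.7]), array([ 548.9, -404.3]), array([ 482.7, -396. ]), array([ 486.7, -346.8])]
```

Both cameras agree to about 2 mm. I'm using the disc at (529,-18.5), the knob at (475.5,294.5) and the free tray spot at (534.5,-296). Next I'll plan the transit.

```bash
cat > plan.py <<'E'
import sys,math,ast
from cell import ctrl
# usage: plan.py "[(x,y,z,yaw),...]" step_mm ; prints rows from the current pose
wps=ast.literal_eval(sys.argv[1]); step=float(sys.argv[2]) if len(sys.argv)>2 else 50
s=ctrl.read_state(); p=[float(v) for v in s["eef_pos"]]; yaw0=float(s["tool_rot"][2])
print("pose",[round(v,1) for v in p],"rot",[round(float(v),4) for v in s["tool_rot"]],"t",round(s["clock"],2),"w",round(s["width"],1),"F",[round(float(v),1) for v in s["force"]],"q",[round(float(v),2) for v in s["qpos"]])
c,sn=math.cos(yaw0),math.sin(yaw0); cur=p+[yaw0]; rows=[]
for w in wps:
    d=[a-b for a,b in zip(w,cur)]; n=max(1,math.ceil(max(math.dist(w[:3],cur[:3])/step,abs(d[3])/0.16)))
    for i in range(1,n+1):
        q=[cur[k]+d[k]*i/n for k in range(4)]; dx,dy,dz=[q[k]-p[k] for k in range(3)]
        rows.append([round((c*dx+sn*dy)/1000,4),round((sn*dx-c*dy)/1000,4),round(-dz/1000,4),0,0,round(-(q[3]-yaw0),3)])
    cur=list(w)
print(len(rows)); print(str(rows).replace(" ",""))
E
python3 plan.py "[(400,-470,300,-1.0),(570,-150,320,-.6),(560,150,300,-.4),(475.5,294.5,180,-.325)]" 55
```

```text
pose [149.4, -632.6, 198.9] rot [-3.1415, -0.0, -1.3391] t 1.8 w 84.8 F [0.6, -0.5, -0.1] q [1.27, 0.63, 0.04, 1.52, -0.03, 1.0, -0.02]
23
[[-0.0168,-0.0469,-0.0168,0,0,-0.057],[-0.0336,-0.0938,-0.0337,0,0,-0.113],[-0.0504,-0.1406,-0.0505,0,0,-0.17],[-0.0671,-0.1875,-0.0674,0,0,-0.226],[-0.0839,-0.2344,-0.0842,0,0,-0.283],[-0.1007,-0.2813,-0.1011,0,0,-0.339],[-0.1396,-0.3154,-0.104,0,0,-0.396],[-0.1785,-0.3496,-0.1068,0,0,-0.453],[-0.2175,-0.3837,-0.1097,0,0,-0.51],[-0.2564,-0.4178,-0.1125,0,0,-0.568],[-0.2953,-0.452,-0.1154,0,0,-0.625],[-0.3342,-0.4861,-0.1182,0,0,-0.682],[-0.3731,-0.5202,-0.1211,0,0,-0.739],[-0.4222,-0.5301,-0.1178,0,0,-0.772],[-0.4712,-0.54,-0.1144,0,0,-0.806],[-0.5203,-0.5498,-0.1111,0,0,-0.839],[-0.5693,-0.5597,-0.1078,0,0,-0.872],[-0.6183,-0.5695,-0.1044,0,0,-0.906],[-0.6674,-0.5794,-0.1011,0,0,-0.939],[-0.7074,-0.5671,-0.0711,0,0,-0.958],[-0.7474,-0.5549,-0.0411,0,0,-0.977],[-0.7874,-0.5426,-0.0111,0,0,-0.995],[-0.8274,-0.5303,0.0189,0,0,-1.014]]
```

Emit:
{"op": "move_arm", "data": {"moves": [[[-0.017, -0.047, -0.017, 0, 0, -0.057], [-0.034, -0.094, -0.034, 0, 0, -0.113], [-0.05, -0.141, -0.05, 0, 0, -0.17], [-0.067, -0.188, -0.067, 0, 0, -0.226], [-0.084, -0.234, -0.084, 0, 0, -0.283], [-0.101, -0.281, -0.101, 0, 0, -0.339], [-0.14, -0.315, -0.104, 0, 0, -0.396], [-0.178, -0.35, -0.107, 0, 0, -0.453], [-0.217, -0.384, -0.11, 0, 0, -0.51], [-0.256, -0.418, -0.113, 0, 0, -0.568], [-0.295, -0.452, -0.115, 0, 0, -0.625], [-0.334, -0.486, -0.118, 0, 0, -0.682], [-0.373, -0.52, -0.121, 0, 0, -0.739]]]}}

```text
clock: 3.42
eef_pos: [570.4, -148.8, 320.2]
tool_rot: [3.142, -0.001, -0.598]
force: [1.6, -0.8, 0.5]
width: 85.3
```

```bash
python3 plan.py "[(560,150,300,-.4),(475.5,294.5,180,-.325),(475.5,294.5,120,-.325)]" 55
```

```text
pose [570.4, -148.8, 320.2] rot [3.1416, -0.0006, -0.5984] t 3.42 w 85.3 F [1.6, -0.8, 0.5] q [0.36, 0.44, -0.24, 1.51, 0.11, 1.2, -0.49]
12
[[-0.0295,-0.0402,0.0034,0,0,-0.033],[-0.059,-0.0803,0.0067,0,0,-0.066],[-0.0884,-0.1205,0.0101,0,0,-0.099],[-0.1179,-0.1607,0.0135,0,0,-0.132],[-0.1474,-0.2008,0.0169,0,0,-0.165],[-0.1769,-0.241,0.0202,0,0,-0.198],[-0.2147,-0.2589,0.0502,0,0,-0.217],[-0.2525,-0.2769,0.0802,0,0,-0.236],[-0.2903,-0.2948,0.1102,0,0,-0.255],[-0.3281,-0.3128,0.1402,0,0,-0.273],[-0.3281,-0.3128,0.1702,0,0,-0.273],[-0.3281,-0.3128,0.2002,0,0,-0.273]]
```

Emit:
{"op": "move_arm", "data": {"moves": [[[-0.03, -0.04, 0.003, 0, 0, -0.033], [-0.059, -0.08, 0.007, 0, 0, -0.066], [-0.088, -0.121, 0.01, 0, 0, -0.099], [-0.118, -0.161, 0.013, 0, 0, -0.132], [-0.147, -0.201, 0.017, 0, 0, -0.165], [-0.177, -0.241, 0.02, 0, 0, -0.198], [-0.215, -0.259, 0.05, 0, 0, -0.217], [-0.253, -0.277, 0.08, 0, 0, -0.236], [-0.29, -0.295, 0.11, 0, 0, -0.255], [-0.328, -0.313, 0.14, 0, 0, -0.273], [-0.328, -0.313, 0.17, 0, 0, -0.273], [-0.328, -0.313, 0.2, 0, 0, -0.273], [-0.328, -0.313, 0.2, 0, 0, -0.273], [-0.328, -0.313, 0.2, 0, 0, -0.273]]]}}

```text
clock: 5.18
eef_pos: [476.5, 293.9, 120.9]
tool_rot: [-3.14, -0.001, -0.327]
force: [0.5, 0.1, 0.7]
width: 85.6
```

```bash
cat > crop.py <<'E'
import sys
from h import *
# crop.py tag cam x0 y0 x1 y1
tag,n=sys.argv[1:3]; a,b,e,f=map(int,sys.argv[3:7]); c=Cam(n); s=min(800//(e-a),600//(f-b))
cv2.imwrite(f"pics/{tag}.png",cv2.resize(c.d["color"][b:f,a:e],None,fx=s,fy=s,interpolation=cv2.INTER_CUBIC)); print(s)
E
python3 crop.py k1s scene 400 200 520 330; python3 plan.py "[(475.5,294.5,64,-.325)]" 15
```

```text
4
pose [476.8, 294.0, 121.3] rot [-3.1396, -0.0015, -0.3274] t 5.22 w 85.4 F [0.1, 0.6, 0.3] q [-0.39, 0.62, -0.33, 1.85, 0.28, 0.72, -1.2]
4
[[-0.0004,-0.0,0.0143,0,0,-0.001],[-0.0007,-0.0,0.0286,0,0,-0.001],[-0.0011,-0.0001,0.043,0,0,-0.002],[-0.0014,-0.0001,0.0573,0,0,-0.002]]
```

View pics/k1s.png

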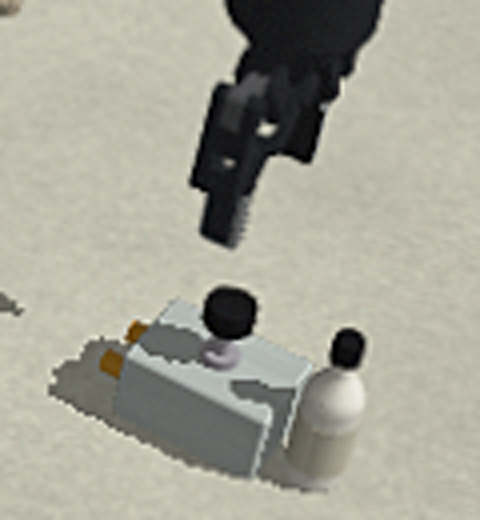

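The crop shows the open jaws above the knob, well clear of the bottle. I'll descend, then close.

Emit:
{"op": "move_arm", "data": {"moves": [[[0, 0, 0.014, 0, 0, 0], [-0.001, 0, 0.029, 0, 0, 0], [-0.001, 0, 0.043, 0, 0, 0], [-0.001, 0, 0.057, 0, 0, 0], [-0.001, 0, 0.057, 0, 0, 0], [-0.001, 0, 0.057, 0, 0, 0]]]}}

```text
clock: 5.98
eef_pos: [475.0, 293.9, 62.9]
tool_rot: [-3.141, -0.0, -0.327]
force: [0.1, -0.6, 0.6]
width: 85.7
```

Emit:
{"op": "move_arm", "data": {"moves": [[[0, 0, 0, 0, 0, 0], [0, 0, 0, 0, 0, 0], [0, 0, 0, 0, 0, 0], [0, 0, 0, 0, 0, 0], [0, 0, 0, 0, 0, 0], [0, 0, 0, 0, 0, 0], [0, 0, 0, 0, 0, 0], [0, 0, 0, 0, 0, 0]]], "jaw": 0.0}}

```text
clock: 6.98
eef_pos: [474.9, 293.7, 62.9]
tool_rot: [-3.142, -0.0, -0.327]
force: [-0.2, -0.2, -0.1]
width: 0.3
```

The jaws shut without meeting the knob, so I'll look before moving.

```bash
python3 crop.py k2s scene 400 200 520 330;python3 crop.py k2t top 130 200 250 300; python3 plan.py "[(475.5,294.5,64,-.325)]" 15
```

```text
4
6
pose [474.8, 293.7, 62.9] rot [-3.1416, 0.0, -0.327] t 7.08 w 0.3 F [0.9, -0.6, 0.1] q [-0.42, 0.7, -0.28, 1.89, 0.33, 0.6, -1.24]
1
[[0.0004,-0.0009,-0.0011,0,0,-0.002]]
```

View pics/k2s.png

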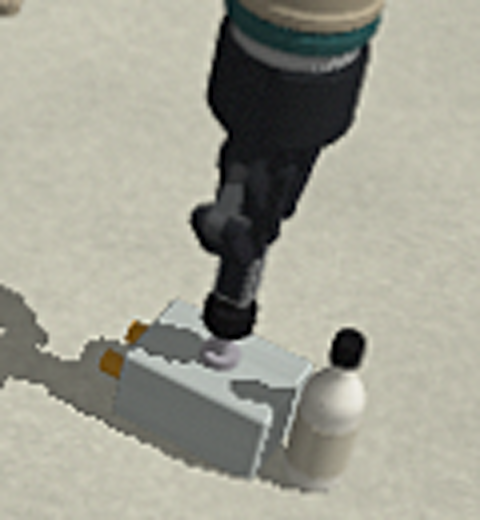

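View pics/k2t.png

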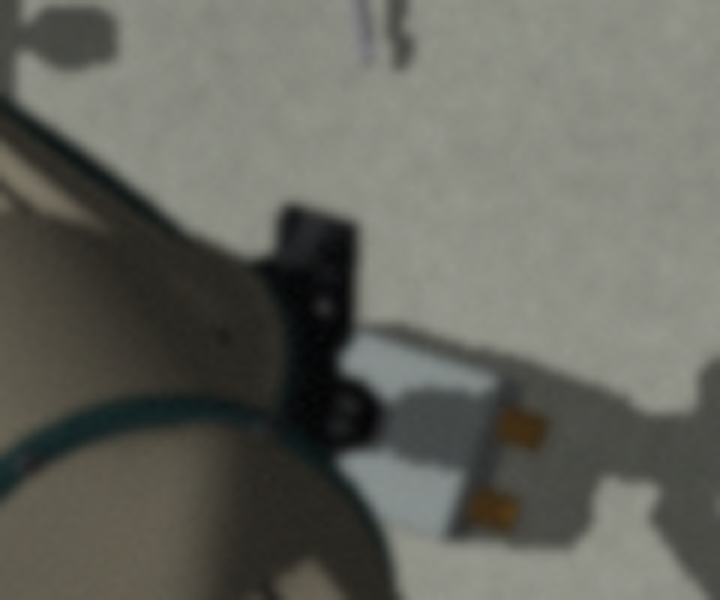

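Run:
```python
from h import *
np.set_printoptions(precision=1,suppress=True)
s=ctrl.read_state(); Rt=R.from_euler('xyz',s["tool_rot"]).as_matrix(); p=np.array(s["eef_pos"])
for n,(a,b,sc) in {"scene":(400,200,4),"top":(130,200,6)}.items():
    c=Cam(n)
    for L in([0,0,0],[0,0,-19],[0,0,-54],[0,0,-73]):
        print(n,L,(c.proj(p+Rt@np.array(L,float))[0]-[a,b])*sc)
    print("knob",(c.proj([475.5,294.5,82])[0]-[a,b])*sc)
for n in("scene","top"):
    r=models.cut_out(n,"knob_grip")
    for q in r: print(n,q["uv"],q["score"],q["pixels"].sum())
```

```text
scene [0, 0, 0] [219.7 334.1]
scene [0, 0, -19] [225.7 309.1]
scene [0, 0, -54] [237.  261.5]
scene [0, 0, -73] [243.3 234.9]
knob [227. 310.]
top [0, 0, 0] [349.4 416.3]
top [0, 0, -19] [336.6 412.5]
top [0, 0, -54] [311.8 405.2]
top [0, 0, -73] [297.7 401.1]
knob [334.4 410.7]
scene [455.3, 277.7] 0.44 130
top [191.5, 268.8] 0.52 25
```

Run:
```python
from h import *
for n,(a,b,e,f) in {"scene":(435,235,485,300),"top":(165,225,215,285)}.items():
    im=Cam(n).d["color"][b:f,a:e].astype(float); im=255*(im/255)**.45
    cv2.imwrite(f"pics/k3{n}.png",cv2.resize(im.astype('uint8'),None,fx=9,fy=9,interpolation=cv2.INTER_NEAREST))
```

```text
(no output)
```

View pics/k3scene.png

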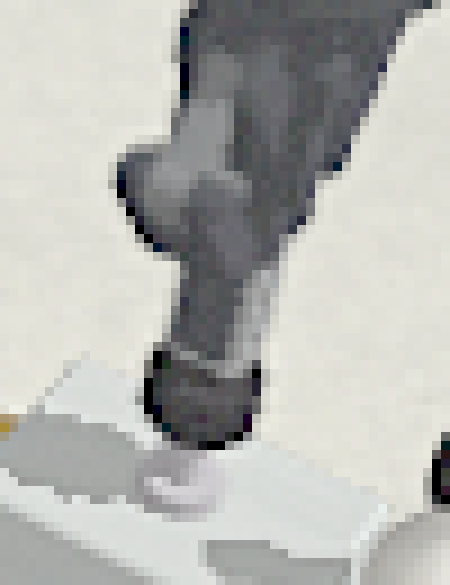

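View pics/k3top.png

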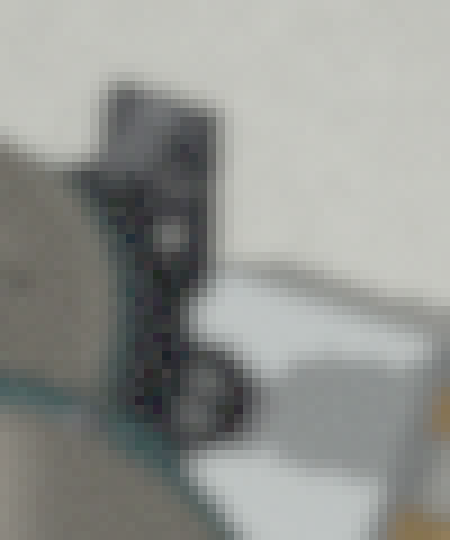

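Run:
```python
from h import *
np.set_printoptions(precision=1,suppress=True)
c=Cam("scene")
for d in(43,50,57):
  for z in(121,134,147,160):
    p=np.array([476.8+.947*d,294-.32*d,z]); print(d,z,(c.proj(p)[0]-[400,200])*4)
# now: closed; seen lower end of fingers approx
for z in(63,75,90,100): print(z,(c.proj([474.8+.947*8,293.7-.32*8,z])[0]-[435,235])*9)
print("head top rim front",[(c.proj([475.5+15*np.cos(a),294.5+15*np.sin(a),z])[0]-[435,235])*9 for z in(90,74) for a in(0,1.57,3.14,4.71)])
```

```text
43 121 [202.8 299.6]
43 134 [206.9 281.2]
43 147 [211.2 262.5]
43 160 [215.5 243.6]
50 121 [196.8 306.5]
50 134 [200.9 288.1]
50 147 [205.1 269.4]
50 160 [209.4 250.4]
57 121 [190.7 313.5]
57 134 [194.9 295.1]
57 147 [199.1 276.4]
57 160 [203.3 257.3]
63 [165.  453.5]
75 [173.4 418. ]
90 [184.1 373. ]
100 [191.3 342.5]
head top rim front [array([193.5, 397.1]), array([262.5, 372.2]), array([209.3, 320.5]), array([140.7, 344.6]), array([181.9, 445.2]), array([250.5, 420.2]), array([197.9, 368.3]), array([129.8, 392.5])]
```

The knob fills the image where the TCP should be, and the closed fingertips end at the top of the head, about 25 mm above the reported TCP. The open-jaw picture gave the same offset. A gentle touch-down on the head (top at z = 90, already pushed in) will measure it.

Emit:
{"op": "move_arm", "data": {"moves": [[[0.001, -0.001, 0.001, 0, 0, 0], [0.001, -0.001, 0.001, 0, 0, 0], [0.001, -0.001, 0.002, 0, 0, 0], [0.001, -0.001, 0.002, 0, 0, 0]]]}}

```text
clock: 7.92
eef_pos: [476.1, 294.3, 60.8]
tool_rot: [3.141, 0.0, -0.327]
force: [-0.4, 0.8, 0.1]
width: -0.0
```

Emit:
{"op": "move_arm", "data": {"moves": [[[0, 0, 0.001, 0, 0, 0], [0, 0, 0.001, 0, 0, 0], [0, 0, 0.002, 0, 0, 0], [0, 0, 0.002, 0, 0, 0]]]}}

```text
clock: 8.43
eef_pos: [476.1, 294.3, 58.8]
tool_rot: [3.141, 0.0, -0.327]
force: [0.7, -0.2, -0.7]
width: -0.2
```

Emit:
{"op": "move_arm", "data": {"moves": [[[0, 0, 0.001, 0, 0, 0], [0, 0, 0.001, 0, 0, 0], [0, 0, 0.002, 0, 0, 0], [0, 0, 0.002, 0, 0, 0]]]}}

```text
clock: 8.93
eef_pos: [476.2, 294.4, 57.7]
tool_rot: [-3.141, -0.001, -0.327]
force: [-2.0, -0.1, 6.3]
width: 0.1
```

Run:
```python
from h import *
for n,(a,b,e,f) in {"scene":(435,235,485,300)}.items():
    im=Cam(n).d["color"][b:f,a:e].astype(float); im=255*(im/255)**.45
    cv2.imwrite(f"pics/k4{n}.png",cv2.resize(im.astype('uint8'),None,fx=9,fy=9,interpolation=cv2.INTER_NEAREST))
```

```text
(no output)
```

View pics/k4scene.png

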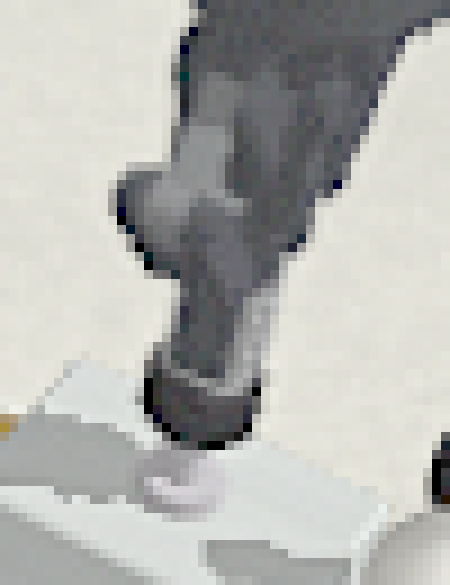

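Contact came at TCP z = 58, so the real fingertips are 32 mm above the reported TCP. I'll correct every height by that amount. Now I'll raise, open, and go down to the proper grip height.

Emit:
{"op": "move_arm", "data": {"moves": [[[0, 0, -0.012, 0, 0, 0], [0, 0, -0.025, 0, 0, 0], [0, 0, -0.025, 0, 0, 0], [0, 0, -0.025, 0, 0, 0], [0, 0, -0.025, 0, 0, 0], [0, 0, -0.025, 0, 0, 0], [0, 0, -0.025, 0, 0, 0]]], "jaw": 1.0}}

```text
clock: 9.85
eef_pos: [476.0, 294.3, 81.7]
tool_rot: [3.141, 0.0, -0.327]
force: [0.4, 0.7, 0.4]
width: 85.5
```

```bash
python3 plan.py "[(475.8,294.4,33,-.325)]" 12
```

```text
pose [476.0, 294.3, 81.7] rot [3.1413, 0.0002, -0.3269] t 9.85 w 85.5 F [0.4, 0.7, 0.4] q [-0.41, 0.67, -0.3, 1.87, 0.31, 0.64, -1.23]
5
[[-0.0,-0.0,0.0097,0,0,-0.0],[-0.0001,-0.0,0.0195,0,0,-0.001],[-0.0001,-0.0,0.0292,0,0,-0.001],[-0.0002,-0.0,0.039,0,0,-0.002],[-0.0002,-0.0001,0.0487,0,0,-0.002]]
```

Emit:
{"op": "move_arm", "data": {"moves": [[[0, 0, 0.01, 0, 0, 0], [0, 0, 0.02, 0, 0, 0], [0, 0, 0.03, 0, 0, 0], [0, 0, 0.04, 0, 0, 0], [0, 0, 0.049, 0, 0, 0], [0, 0, 0.049, 0, 0, 0], [0, 0, 0.049, 0, 0, 0]]]}}

```text
clock: 10.72
eef_pos: [476.3, 294.5, 33.1]
tool_rot: [-3.141, -0.0, -0.327]
force: [0.8, 0.1, -0.1]
width: 85.4
```

Emit:
{"op": "move_arm", "data": {"moves": [[[0, 0, 0, 0, 0, 0], [0, 0, 0, 0, 0, 0], [0, 0, 0, 0, 0, 0], [0, 0, 0, 0, 0, 0], [0, 0, 0, 0, 0, 0], [0, 0, 0, 0, 0, 0], [0, 0, 0, 0, 0, 0]]], "jaw": 0.0}}

```text
clock: 11.6
eef_pos: [474.8, 294.9, 33.6]
tool_rot: [3.141, 0.001, -0.326]
force: [-3.0, -0.8, 7.6]
width: 28.4
```

The jaws grip the head at 28.4 mm. Now pulling up.

Emit:
{"op": "move_arm", "data": {"moves": [[[0, 0, -0.003, 0, 0, 0], [0, 0, -0.006, 0, 0, 0], [0, 0, -0.009, 0, 0, 0], [0, 0, -0.012, 0, 0, 0], [0, 0, -0.015, 0, 0, 0], [0, 0, -0.017, 0, 0, 0], [0, 0, -0.017, 0, 0, 0], [0, 0, -0.017, 0, 0, 0]]]}}

```text
clock: 12.6
eef_pos: [474.8, 294.8, 49.8]
tool_rot: [3.141, 0.002, -0.326]
force: [-5.2, 3.5, -3.7]
width: 28.1
```

Emit:
{"op": "move_arm", "data": {"moves": [[[0, 0, 0, 0, 0, 0], [0, 0, 0, 0, 0, 0], [0, 0, 0, 0, 0, 0], [0, 0, 0, 0, 0, 0], [0, 0, 0, 0, 0, 0], [0, 0, -0.03, 0, 0, 0], [0, 0, -0.07, 0, 0, 0], [0, 0, -0.12, 0, 0, 0], [0, 0, -0.16, 0, 0, 0], [0, 0, -0.16, 0, 0, 0]]], "jaw": 1.0}}

```text
clock: 13.85
eef_pos: [478.0, 295.8, 213.3]
tool_rot: [-3.136, -0.005, -0.327]
force: [-0.5, -0.1, 0.1]
width: 85.3
```

```bash
python3 crop.py k5s scene 400 200 520 330; python3 plan.py "[(500,200,220,-.7),(529,-18.5,180,-1.64),(529,-18.5,100,-1.64)]" 50
```

```text
4
pose [476.9, 294.7, 211.3] rot [-3.1393, -0.0022, -0.3272] t 13.9 w 85.4 F [-0.2, 0.0, -0.5] q [-0.36, 0.5, -0.37, 1.75, 0.22, 0.92, -1.15]
11
[[0.0174,0.0274,-0.0029,0,0,0.124],[0.0349,0.0548,-0.0058,0,0,0.249],[0.0523,0.0823,-0.0087,0,0,0.373],[0.0686,0.1152,-0.0021,0,0,0.529],[0.0849,0.1481,0.0046,0,0,0.686],[0.1012,0.1811,0.0113,0,0,0.843],[0.1175,0.214,0.0179,0,0,0.999],[0.1338,0.2469,0.0246,0,0,1.156],[0.15,0.2798,0.0313,0,0,1.313],[0.15,0.2798,0.0713,0,0,1.313],[0.15,0.2798,0.1113,0,0,1.313]]
```

View pics/k5s.png

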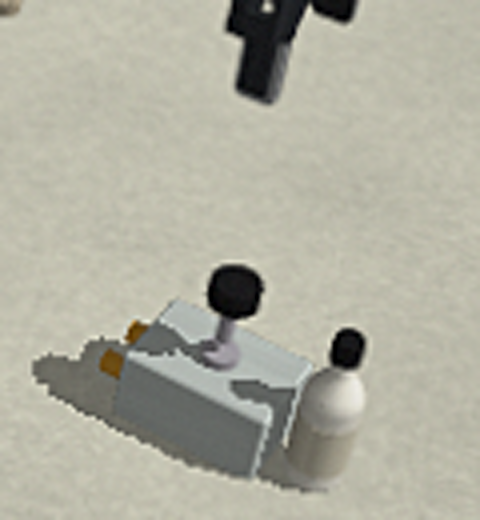

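The knob is out: the stem is visible and the head is up at crop (235,292). Next is the disc, with the jaws shutting on the way.

Emit:
{"op": "move_arm", "data": {"moves": [[[0.017, 0.027, -0.003, 0, 0, 0.124], [0.035, 0.055, -0.006, 0, 0, 0.249], [0.052, 0.082, -0.009, 0, 0, 0.373], [0.069, 0.115, -0.002, 0, 0, 0.529], [0.085, 0.148, 0.005, 0, 0, 0.686], [0.101, 0.181, 0.011, 0, 0, 0.843], [0.117, 0.214, 0.018, 0, 0, 0.999], [0.134, 0.247, 0.025, 0, 0, 1.156], [0.15, 0.28, 0.031, 0, 0, 1.313], [0.15, 0.28, 0.071, 0, 0, 1.313], [0.15, 0.28, 0.111, 0, 0, 1.313], [0.15, 0.28, 0.111, 0, 0, 1.313], [0.15, 0.28, 0.111, 0, 0, 1.313]]], "jaw": 0.0}}

```text
clock: 15.52
eef_pos: [528.4, -19.0, 99.3]
tool_rot: [3.142, -0.0, -1.64]
force: [0.3, 0.6, 0.1]
width: 0.2
```

```bash
python3 plan.py "[(529,-18.5,70,-1.64)]" 10; python3 crop.py d1s scene 260 180 380 310;  python3 - <<'E'
from h import *
s=ctrl.read_state();p=s["eef_pos"]
c=Cam("scene")
print("tip",(c.proj([p[0],p[1],p[2]+32])[0]-[260,180])*4,"disc",(c.proj([529,-18.5,96])[0]-[260,180])*4)
E
```

```text
pose [528.4, -19.0, 99.3] rot [3.1416, -0.0002, -1.6398] t 15.53 w 0.2 F [0.3, 0.6, 0.1] q [-0.02, 0.6, 0.0, 1.95, 0.0, 0.59, -1.66]
3
[[-0.0002,-0.0002,0.0098,0,0,0.0],[-0.0004,-0.0004,0.0195,0,0,0.0],[-0.0005,-0.0005,0.0293,0,0,0.0]]
4
tip [225.01526766 255.95125042] disc [225.63715969 305.37756294]
```

View pics/d1s.png

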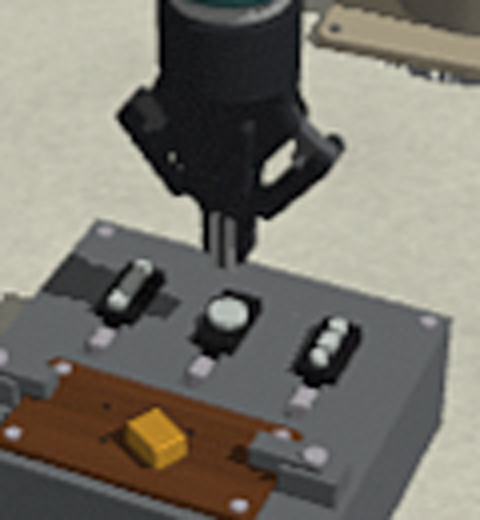

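The shut fingertips are centred over the disc. I'll press in slow steps; contact is expected at TCP z of about 64 and the stop at about 54.

Emit:
{"op": "move_arm", "data": {"moves": [[[0.0, 0, 0.01, 0, 0, 0], [0, 0, 0.02, 0, 0, 0], [0, -0.001, 0.03, 0, 0, 0], [0, -0.001, 0.034, 0, 0, 0], [0, -0.001, 0.036, 0, 0, 0], [0, -0.001, 0.038, 0, 0, 0], [0, -0.001, 0.04, 0, 0, 0], [0, -0.001, 0.042, 0, 0, 0], [0, -0.001, 0.044, 0, 0, 0], [0, -0.001, 0.046, 0, 0, 0], [0, -0.001, 0.046, 0, 0, 0]]]}}

```text
clock: 17.0
eef_pos: [528.6, -19.0, 53.7]
tool_rot: [3.141, 0.0, -1.64]
force: [-3.2, -0.1, 8.6]
width: -0.3
```

Emit:
{"op": "move_arm", "data": {"moves": [[[0, 0, 0.001, 0, 0, 0], [0, 0, 0.002, 0, 0, 0], [0, 0, 0.002, 0, 0, 0], [0, 0, 0.002, 0, 0, 0]]]}}

```text
clock: 17.5
eef_pos: [528.7, -19.1, 53.4]
tool_rot: [3.141, 0.0, -1.64]
force: [-6.6, 0.9, 24.7]
width: -0.2
```

At the rigid stop with 25 N. Lifting clear and opening part way.

Emit:
{"op": "move_arm", "data": {"moves": [[[0, 0, -0.01, 0, 0, 0], [0, 0, -0.03, 0, 0, 0], [0, 0, -0.055, 0, 0, 0], [0, 0, -0.08, 0, 0, 0], [0, 0, -0.08, 0, 0, 0], [0, 0, -0.08, 0, 0, 0], [0, 0, -0.08, 0, 0, 0]]], "jaw": 0.0}}

```text
clock: 18.38
eef_pos: [528.5, -19.1, 130.0]
tool_rot: [3.14, -0.0, -1.64]
force: [0.1, -0.6, -0.3]
width: 0.2
```

Emit:
{"op": "move_arm", "data": {"moves": [[[0, 0, 0, 0, 0, 0], [0, 0, 0, 0, 0, 0], [0, 0, 0, 0, 0, 0], [0, 0, 0, 0, 0, 0]]], "jaw": 0.58}}

```text
clock: 18.88
eef_pos: [529.2, -19.1, 130.9]
tool_rot: [-3.142, 0.0, -1.64]
force: [0.4, 0.3, -0.3]
width: 49.5
```

```bash
python3 plan.py "[(529.5,-18.5,58,-1.64)]" 10; python3 crop.py d2s scene 260 180 380 310;  python3 - <<'E'
from h import *
s=ctrl.read_state();p=s["eef_pos"]
c=Cam("scene")
print("tip",(c.proj([p[0],p[1],p[2]+32])[0]-[260,180])*4,"disc",(c.proj([529,-18.5,121])[0]-[260,180])*4)
E
```

```text
pose [529.2, -19.1, 130.9] rot [-3.1416, 0.0, -1.64] t 18.88 w 49.5 F [0.4, 0.3, -0.3] q [-0.02, 0.55, 0.0, 1.92, -0.0, 0.67, -1.66]
8
[[-0.0001,-0.0,0.0091,0,0,-0.0],[-0.0001,-0.0001,0.0182,0,0,-0.0],[-0.0002,-0.0001,0.0273,0,0,-0.0],[-0.0003,-0.0001,0.0364,0,0,-0.0],[-0.0004,-0.0001,0.0456,0,0,-0.0],[-0.0004,-0.0002,0.0547,0,0,-0.0],[-0.0005,-0.0002,0.0638,0,0,-0.0],[-0.0006,-0.0002,0.0729,0,0,-0.0]]
4
tip [224.8965168  211.86987429] disc [225.79373783 271.23723932]
```

View pics/d2s.png

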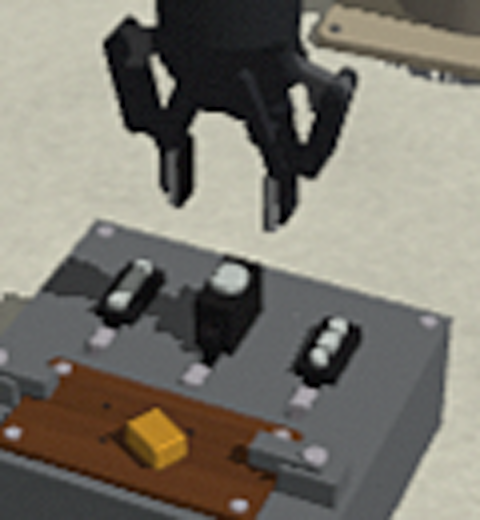

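The disc cartridge has sprung up and the other two stay latched. The image puts it about 1 to 2 mm towards +y, so I'll correct for that and descend around it.

Emit:
{"op": "move_arm", "data": {"moves": [[[-0.0015, -0.0005, 0.01, 0, 0, 0], [-0.0015, -0.0005, 0.02, 0, 0, 0], [-0.0015, -0.0005, 0.03, 0, 0, 0], [-0.0015, -0.0005, 0.04, 0, 0, 0], [-0.0015, -0.0005, 0.05, 0, 0, 0], [-0.0015, -0.0005, 0.06, 0, 0, 0], [-0.0015, -0.0005, 0.068, 0, 0, 0], [-0.0015, -0.0005, 0.073, 0, 0, 0], [-0.0015, -0.0005, 0.073, 0, 0, 0]]]}}

```text
clock: 20.1
eef_pos: [529.7, -17.6, 57.6]
tool_rot: [3.141, -0.0, -1.64]
force: [0.1, -0.1, 0.2]
width: 49.5
```

Emit:
{"op": "move_arm", "data": {"moves": [[[0, 0, 0, 0, 0, 0], [0, 0, 0, 0, 0, 0], [0, 0, 0, 0, 0, 0], [0, 0, 0, 0, 0, 0], [0, 0, 0, 0, 0, 0], [0, 0, 0, 0, 0, 0]]], "jaw": 0.0}}

```text
clock: 20.85
eef_pos: [530.1, -18.4, 58.1]
tool_rot: [-3.141, -0.001, -1.641]
force: [0.3, -4.1, 2.6]
width: 22.8
```

Emit:
{"op": "move_arm", "data": {"moves": [[[0.0005, 0, -0.004, 0, 0, 0], [0.0008, 0, -0.01, 0, 0, 0], [0.0008, 0, -0.016, 0, 0, 0], [0.0008, 0, -0.022, 0, 0, 0], [0.0008, 0, -0.028, 0, 0, 0], [0.0008, 0, -0.034, 0, 0, 0], [0.0008, 0, -0.04, 0, 0, 0], [0.0008, 0, -0.05, 0, 0, 0], [0.0008, 0, -0.07, 0, 0, 0], [0.0008, 0, -0.09, 0, 0, 0], [0.0008, 0, -0.1, 0, 0, 0], [0.0008, 0, -0.1, 0, 0, 0]]]}}

```text
clock: 22.35
eef_pos: [530.0, -18.1, 158.5]
tool_rot: [-3.141, 0.0, -1.64]
force: [0.0, -1.0, -0.8]
width: 22.9
```

```bash
python3 crop.py d3s scene 260 150 380 300; python3 plan.py "[(525,-120,162,-1.7),(534.5,-296,162,-1.862),(534.5,-296,60,-1.862)]" 40
```

```text
4
pose [529.5, -18.2, 157.9] rot [3.1414, 0.0002, -1.6397] t 22.4 w 23.0 F [-0.8, -0.0, -2.2] q [-0.02, 0.51, 0.0, 1.9, -0.0, 0.73, -1.66]
11
[[0.034,-0.0008,-0.0014,0,0,0.02],[0.0679,-0.0017,-0.0027,0,0,0.04],[0.1019,-0.0025,-0.0041,0,0,0.06],[0.1369,-0.0068,-0.0041,0,0,0.093],[0.1719,-0.0111,-0.0041,0,0,0.125],[0.2069,-0.0155,-0.0041,0,0,0.157],[0.2418,-0.0198,-0.0041,0,0,0.19],[0.2768,-0.0241,-0.0041,0,0,0.222],[0.2768,-0.0241,0.0299,0,0,0.222],[0.2768,-0.0241,0.0639,0,0,0.222],[0.2768,-0.0241,0.0979,0,0,0.222]]
```

View pics/d3s.png

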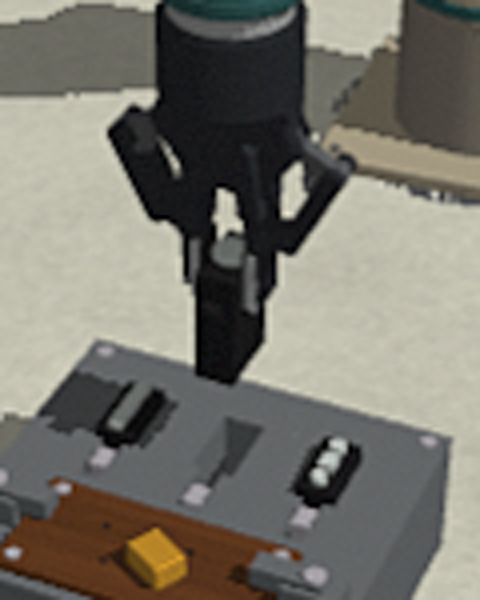

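The cartridge is out and held upright. Carrying it over the free half of the tray.

Emit:
{"op": "move_arm", "data": {"moves": [[[0.034, -0.001, -0.004, 0, 0, 0.02], [0.068, -0.002, -0.004, 0, 0, 0.04], [0.102, -0.003, -0.004, 0, 0, 0.06], [0.137, -0.007, -0.004, 0, 0, 0.093], [0.172, -0.011, -0.004, 0, 0, 0.125], [0.207, -0.015, -0.004, 0, 0, 0.157], [0.242, -0.02, -0.004, 0, 0, 0.19], [0.277, -0.024, -0.004, 0, 0, 0.222], [0.277, -0.024, 0.03, 0, 0, 0.222], [0.277, -0.024, 0.064, 0, 0, 0.222], [0.277, -0.024, 0.098, 0, 0, 0.222], [0.277, -0.024, 0.098, 0, 0, 0.222]]]}}

```text
clock: 23.9
eef_pos: [531.6, -294.7, 56.5]
tool_rot: [3.134, 0.002, -1.862]
force: [-0.3, 0.9, -1.3]
width: 23.1
```

```bash
python3 crop.py t1s scene 140 170 270 300; python3 crop.py t1t top 400 180 540 300; python3 plan.py "[(534.5,-296,17,-1.862)]" 10
```

```text
4
5
pose [534.5, -296.4, 59.9] rot [3.141, 0.0001, -1.862] t 24.0 w 23.0 F [0.4, 0.7, 0.1] q [0.43, 0.75, 0.05, 1.75, -0.05, 0.65, -1.35]
5
[[-0.0001,0.0,0.0086,0,0,-0.0],[-0.0001,0.0001,0.0172,0,0,-0.0],[-0.0002,0.0001,0.0258,0,0,-0.0],[-0.0003,0.0001,0.0343,0,0,-0.0],[-0.0004,0.0002,0.0429,0,0,-0.0]]
```

View pics/t1s.png

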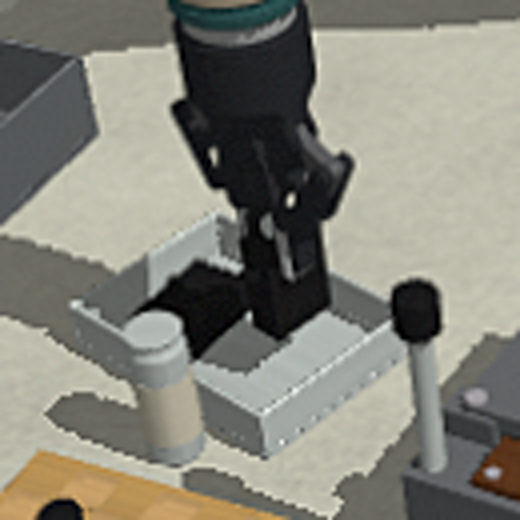

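View pics/t1t.png

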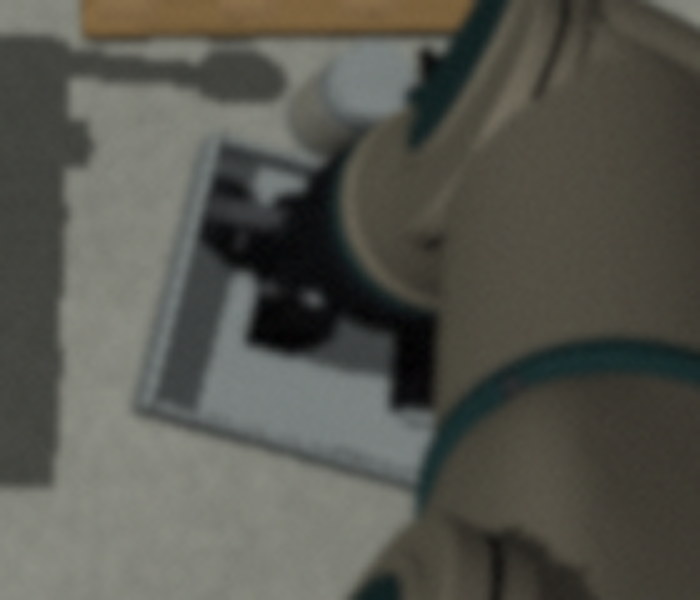

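The cartridge hovers over the free half, clear of the old cartridge, the walls and the can. Lowering it.

Emit:
{"op": "move_arm", "data": {"moves": [[[0, 0, 0.01, 0, 0, 0], [0, 0, 0.02, 0, 0, 0], [0, 0, 0.03, 0, 0, 0], [0, 0, 0.037, 0, 0, 0], [0, 0, 0.041, 0, 0, 0], [0, 0, 0.043, 0, 0, 0], [0, 0, 0.043, 0, 0, 0]]]}}

```text
clock: 24.88
eef_pos: [534.7, -296.5, 17.0]
tool_rot: [-3.141, -0.0, -1.862]
force: [0.2, -0.3, -0.7]
width: 22.8
```

Emit:
{"op": "move_arm", "data": {"moves": [[[0, 0, 0.001, 0, 0, 0], [0, 0, 0.001, 0, 0, 0], [0, 0, 0.001, 0, 0, 0]]]}}

```text
clock: 25.25
eef_pos: [535.0, -296.6, 16.6]
tool_rot: [-3.141, -0.0, -1.862]
force: [-0.6, 0.6, 6.1]
width: 23.0
```

Contact with the floor is at the expected height (6 N). Releasing part way and retreating.

Emit:
{"op": "move_arm", "data": {"moves": [[[0, 0, 0, 0, 0, 0], [0, 0, 0, 0, 0, 0], [0, 0, 0, 0, 0, 0], [0, 0, 0, 0, 0, 0], [0, 0, 0, 0, 0, 0], [0, 0, -0.01, 0, 0, 0], [0, 0, -0.025, 0, 0, 0], [0, 0, -0.045, 0, 0, 0], [0, 0, -0.08, 0, 0, 0], [0, 0, -0.12, 0, 0, 0], [0, 0, -0.17, 0, 0, 0], [0, 0, -0.22, 0, 0, 0], [0, 0, -0.22, 0, 0, 0]]], "jaw": 0.58}}

```text
clock: 26.88
eef_pos: [537.3, -298.0, 241.9]
tool_rot: [-3.131, -0.002, -1.862]
force: [-0.5, -0.6, -0.9]
width: 49.9
```

```bash
python3 crop.py t2s scene 140 170 270 300; python3 plan.py "[(535,-120,240,-1.6),(529,50,240,-1.2),(510,200,220,-.7),(475.5,294.5,150,-.325),(475.5,294.5,98,-.325)]" 50
```

```text
4
pose [535.7, -297.1, 239.1] rot [-3.136, -0.001, -1.8621] t 26.93 w 49.4 F [-0.7, 0.5, -0.3] q [0.42, 0.53, 0.07, 1.58, -0.04, 1.02, -1.36]
17
[[-0.0424,0.0129,-0.0002,0,0,-0.066],[-0.0847,0.0258,-0.0004,0,0,-0.131],[-0.1271,0.0386,-0.0006,0,0,-0.197],[-0.1694,0.0515,-0.0009,0,0,-0.262],[-0.2097,0.0652,-0.0009,0,0,-0.362],[-0.25,0.0788,-0.0009,0,0,-0.462],[-0.2903,0.0925,-0.0009,0,0,-0.562],[-0.3306,0.1061,-0.0009,0,0,-0.662],[-0.3651,0.1214,0.0041,0,0,-0.787],[-0.3997,0.1367,0.0091,0,0,-0.912],[-0.4342,0.1521,0.0141,0,0,-1.037],[-0.4688,0.1674,0.0191,0,0,-1.162],[-0.4956,0.1875,0.0425,0,0,-1.287],[-0.5225,0.2075,0.0658,0,0,-1.412],[-0.5494,0.2276,0.0891,0,0,-1.537],[-0.5494,0.2276,0.1151,0,0,-1.537],[-0.5494,0.2276,0.1411,0,0,-1.537]]
```

View pics/t2s.png

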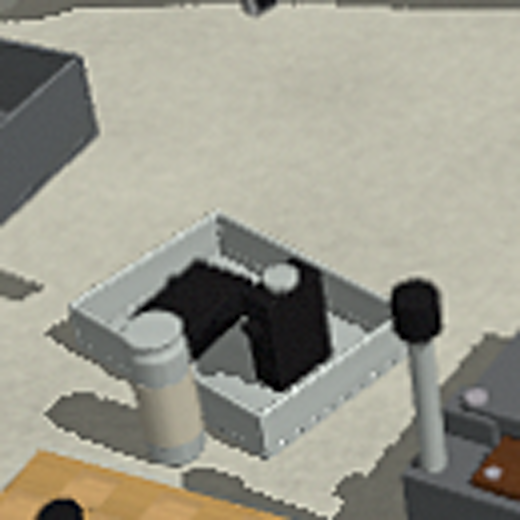

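The cartridge stands upright in the tray at crop (285,330). Now to the knob with the jaws shut.

Emit:
{"op": "move_arm", "data": {"moves": [[[-0.042, 0.013, 0, 0, 0, -0.066], [-0.085, 0.026, 0, 0, 0, -0.131], [-0.127, 0.039, -0.001, 0, 0, -0.197], [-0.169, 0.052, -0.001, 0, 0, -0.262], [-0.21, 0.065, -0.001, 0, 0, -0.362], [-0.25, 0.079, -0.001, 0, 0, -0.462], [-0.29, 0.093, -0.001, 0, 0, -0.562], [-0.331, 0.106, -0.001, 0, 0, -0.662], [-0.365, 0.121, 0.004, 0, 0, -0.787], [-0.4, 0.137, 0.009, 0, 0, -0.912], [-0.434, 0.152, 0.014, 0, 0, -1.037], [-0.469, 0.167, 0.019, 0, 0, -1.162], [-0.496, 0.188, 0.042, 0, 0, -1.287], [-0.523, 0.208, 0.066, 0, 0, -1.412], [-0.549, 0.228, 0.089, 0, 0, -1.537], [-0.549, 0.228, 0.115, 0, 0, -1.537], [-0.549, 0.228, 0.138, 0, 0, -1.537], [-0.549, 0.228, 0.138, 0, 0, -1.537], [-0.549, 0.228, 0.138, 0, 0, -1.537]]], "jaw": 0.0}}

```text
clock: 29.3
eef_pos: [473.9, 295.0, 98.3]
tool_rot: [-3.141, -0.0, -0.325]
force: [0.3, -1.0, -0.2]
width: 0.3
```

```bash
python3 plan.py "[(475.5,294.5,80,-.325),(475.5,294.5,56,-.325)]" 4
```

```text
pose [473.9, 295.0, 98.3] rot [-3.1414, -0.0, -0.3251] t 29.3 w 0.3 F [0.3, -1.0, -0.2] q [-0.39, 0.65, -0.34, 1.87, 0.33, 0.68, -1.24]
11
[[0.0003,-0.0,0.0037,0,0,-0.0],[0.0007,-0.0,0.0073,0,0,-0.0],[0.001,-0.0001,0.011,0,0,-0.0],[0.0014,-0.0001,0.0146,0,0,-0.0],[0.0017,-0.0001,0.0183,0,0,-0.0],[0.0017,-0.0001,0.0223,0,0,-0.0],[0.0017,-0.0001,0.0263,0,0,-0.0],[0.0017,-0.0001,0.0303,0,0,-0.0],[0.0017,-0.0001,0.0343,0,0,-0.0],[0.0017,-0.0001,0.0383,0,0,-0.0],[0.0017,-0.0001,0.0423,0,0,-0.0]]
```

Emit:
{"op": "move_arm", "data": {"moves": [[[0.0005, 0, 0.006, 0, 0, 0], [0.001, 0, 0.012, 0, 0, 0], [0.002, 0, 0.018, 0, 0, 0], [0.002, 0, 0.022, 0, 0, 0], [0.002, 0, 0.026, 0, 0, 0], [0.002, 0, 0.03, 0, 0, 0], [0.002, 0, 0.034, 0, 0, 0], [0.002, 0, 0.038, 0, 0, 0], [0.002, 0, 0.041, 0, 0, 0], [0.002, 0, 0.043, 0, 0, 0], [0.002, 0, 0.043, 0, 0, 0]]]}}

```text
clock: 30.68
eef_pos: [475.8, 294.4, 57.4]
tool_rot: [-3.141, -0.002, -0.325]
force: [-4.4, -4.9, 23.4]
width: 0.3
```

It sits at the same height as the first touch-down, with 23 N against the stop. Retreating and checking.

Emit:
{"op": "move_arm", "data": {"moves": [[[0, 0, -0.01, 0, 0, 0], [0, 0, -0.04, 0, 0, 0], [0, 0, -0.08, 0, 0, 0], [0, 0, -0.13, 0, 0, 0], [0.03, 0.05, -0.18, 0, 0, 0], [0.03, 0.08, -0.2, 0, 0, 0], [0.03, 0.08, -0.2, 0, 0, 0], [0.03, 0.08, -0.2, 0, 0, 0]]]}}

```text
clock: 31.68
eef_pos: [478.3, 209.5, 254.6]
tool_rot: [-3.141, 0.0, -0.325]
force: [0.1, 0.1, 0.2]
width: 0.2
```

Run:
```python
from h import *
c=Cam("scene"); t=Cam("top")
cv2.imwrite("pics/end.png",cv2.resize(c.d["color"][190:360,130:510],None,fx=2,fy=2,interpolation=cv2.INTER_CUBIC)); cv2.imwrite("pics/endt.png",t.d["color"])
cv2.imwrite("pics/endk.png",cv2.resize(c.d["color"][250:330,415:505],None,fx=7,fy=7,interpolation=cv2.INTER_CUBIC))
```

```text
(no output)
```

View pics/end.png

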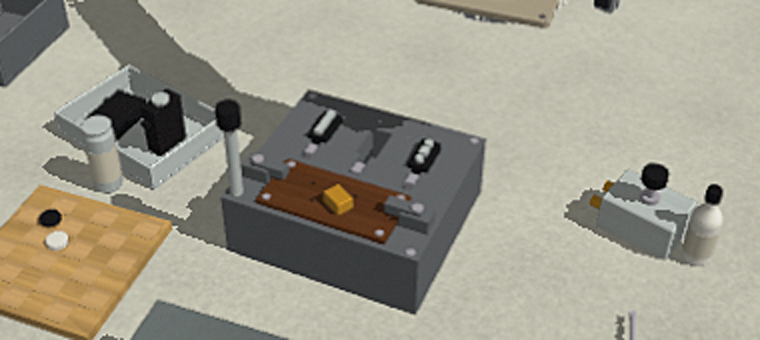

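View pics/endt.png

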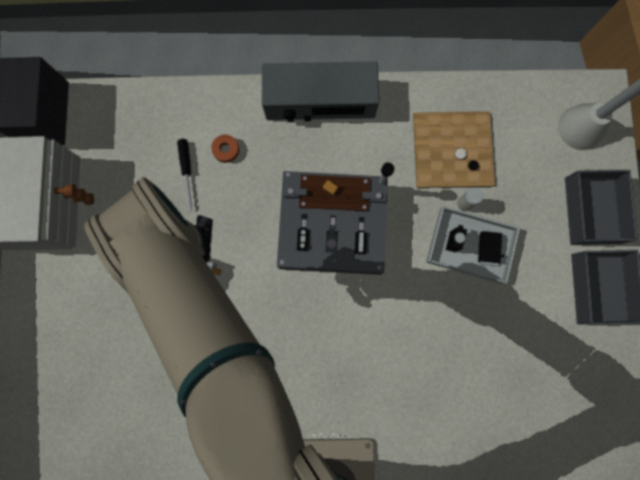

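View pics/endk.png

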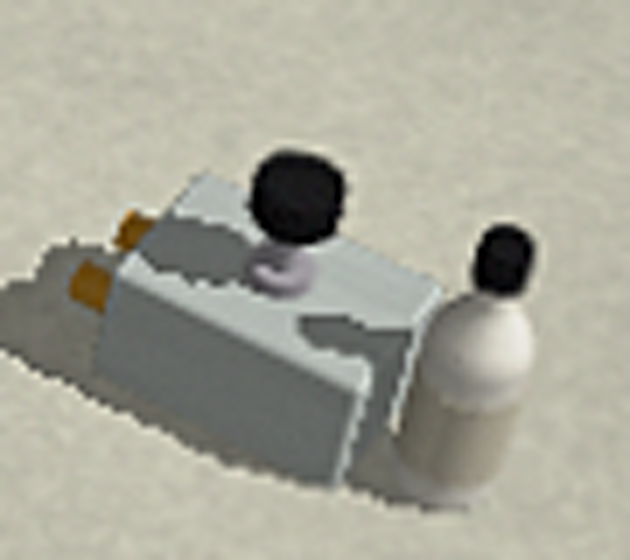

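The final pictures show the knob fully in and looking as it did at the start. The disc cartridge stands in the tray beside the old one, the middle slot is empty, and the rib and studs cartridges are still latched. Bottle, can, relay and draughtsmen have not moved.

```bash
python3 -c "
from cell import job; print(job.finish_job())"
```

```text
the job is handed in; nothing more can be done
None
```

The job is done and handed in at about 32 s on the robot clock. I pulled the knob out, pressed the disc cartridge in the middle slot to its stop, and it sprang up. I then drew it out, stood it upright on the floor of the tray's free half beside the old cartridge, and pushed the knob back in to its stop.

**What disagreed:** The fingertips turned out to be about 32 mm short of the reported TCP. Because of that, my first attempt to grip the knob closed just above it. A gentle touch-down on the knob head (about 6 N, knob still pushed in) measured the offset, and I corrected all later heights by it. The cameras agreed with each other to about 2 mm.

**Last checks:**
- **Knob:** it is fully in, at the same height as the first touch-down, with 23 N against the stop. It looks as it did in the starting picture.
- **Disc cartridge:** it stands upright in the tray, and the floor contact came at the expected height (6 N).
- **Other two cartridges:** both still look latched.
- **Other things:** nothing else appears moved. The screwdriver and spool show only in the top view, where they are unchanged.
- **Robot:** it is clear of everything, with the force reading near zero. The highest force I read was about 25 N along the vertical, at the cartridge's stop.

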